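# Stroke shut the row of lids on the violet stone box

### The job

Shut the stone box with the violet end: run the fingertips lightly along its row of six open lids in one stroke, from the violet cap to the clear end and without lifting off in between, so that the lids fold flat shut one after another. Do not grip, lift or tip the box, leave the amber box untouched with its lids open, and do not disturb the other things on the bench.

Things in the scene. Friction and masses are not known exactly. Their poses are not given: they have to be found in the camera images.
- violet_box: the box to close: clear, flat, violet stones inside, 50 mm wide (own x), 210 mm long (own y), 30 mm high with lids shut. Loose, about 0.5 kg, in a low frame. Origin: centre of the underside; z up. Six clear lids in one row along own y. The solid violet end cap at the -y end, where the row begins, is 15 mm long, its top 30 mm above the bench, level with the shut lids.
- violet_frame: low wooden frame screwed to the bench round the violet box, four rails 10 mm high and 8 mm wide, 1.5 mm clear of the box all round; it keeps the box from sliding away under a light stroke. Origin on the bench in its middle, axes as the box's
- violet_box_start (a point): point at the height of the tops of the cap and the shut lids (30 mm above the bench), mid-width, over the hinge line of the first lid, where the violet cap ends; the cap reaches 15 mm back from here
- violet_box_end (a point): point on the top of the shut lids (30 mm above the bench), mid-width, at the free edge of the sixth lid, 191 mm from the start point; 4 mm inside the clear end of the box
- violet_box_lid1 (a joint): opening angle of lid 1, counted from the violet cap; 0 = shut flat, grows as it opens (to 1.7). All lids start at 0.4 to 0.8, free edges up to 53 mm above the bench. Each is 48 mm wide, 31 mm along the row, 2 mm thick, pitch 32 mm, hinged across the row on its edge nearer the violet cap; the far edge is free and rises: stroked from the cap towards the clear end, it folds shut.
- violet_box_lid2 (a joint): opening angle of lid 2; built like lid 1. Shut, each free edge stands 30 mm above the bench and the hinge edge of the next lid 1 mm lower, like shingles. A stiff light hinge (0.0025 N m) keeps a lid where it is left; no catch. The free edge is tinted violet, with a 10 mm thumb tab on the box's -x side.
- violet_box_lid3 (a joint): opening angle of lid 3, counted from the violet cap; 0 = shut flat; built like lid 1
- violet_box_lid4 (a joint): opening angle of lid 4, counted from the violet cap; 0 = shut flat; built like lid 1
- violet_box_lid5 (a joint): opening angle of lid 5, counted from the violet cap; 0 = shut flat; built like lid 1
- violet_box_lid6 (a joint): opening angle of lid 6, counted from the violet cap; 0 = shut flat; built like lid 1
- amber_box: a second box of the same make and size in a frame of its own, with amber end cap and orange stones, its lids open: not to be touched. Origin: centre of the underside, row along own y, amber cap at -y; its open lids reach up to 55 mm above the bench
- gold_ring: bystander: gold signet ring lying flat, 25 mm across, 6 mm high; origin in the middle of its underside
- gem_jar: bystander: small round display jar, black foot, clear top, a green stone inside, 37 mm across, 21 mm high; origin in the middle of its underside
- tweezers: bystander: steel tweezers lying on the bench, 153 mm long, 9 mm high; own x axis along them; origin in the middle of its underside
- ring_clamp: bystander: wooden ring clamp with a brass band, lying, 137 x 25 x 21 mm; own x axis along it; origin in the middle of its underside
- loupe: bystander: folding loupe, steel lens barrel 27 mm across with a black case, 66 mm long, 16 mm high; origin under the lens
- brass_dish: bystander: small open brass bowl, 76 mm across, 22 mm high; origin in the middle of its underside
- stone_pusher: bystander: stone pusher (short steel rod in a dark wooden handle), lying, 122 mm long, 20 mm high; own x axis along it; origin in the middle of its underside

How it is judged:
By the outcome, as a careful person would: the job done as asked, in the order asked, and still so for the second after the job is handed in, with the robot touching nothing.
It also fails if it takes over 48 s, if anything falls off the work surface, if the arm or the gripper's body presses on something with over 40 N, if the wrist force passes 120 N, or if a joint passes its speed limit or range.

### The arm

A 7-joint arm with a two-finger parallel gripper is mounted at the origin on the work surface. World frame = base frame: x ahead of the robot, y to its left, z up, the work surface at z = 0. Lengths are in m, angles in rad, forces in N, time in s.
With the tool pointing down it reaches from about 0.4 to 0.85 m from the base axis. Payload 10.4 kg.
Tool frame: the origin (TCP) lies on the centre line of the jaws, within the pads' length; the fingertips stand 14 mm ahead of it and the grasp point (between the pads) lies 5 mm behind it (manip.tip_reach is the distance from the TCP to the fingertips, in m); z points along the fingers, y is the line along which they close (so a half turn about z gives the same grasp; the last joint's range is limited). The gripper opens to 85 mm and grips with 20 to 120 N. Pads are 22 mm wide; open, the fingers measure 114 mm over their backs; the gripper's body (76 mm by 85 mm) begins 54 mm behind the grasp point. The pads swing forward as they close: fully open they stand 13 mm farther back than shut.
Start: joints at [-1.214, 0.332, -0.065, 1.46, 0.022, 1.35, -0.088], TCP at [0.232, 0.58, 0.245] pointing down, gripper open.
Joint ranges: [-2.6, 2.6], [-0.5, 2.12], [-1.47, 1.34], [0.16, 2.42], [-1.27, 4.41], [0.06, 2.06], [-2.6, 2.6]. Speed limits (rad/s): [2.22, 2.22, 2.79, 2.79, 3.14, 3.14, 3.14].

### API

Orientations are given as a unit quaternion [x, y, z, w].
In Python, from workcell import manip gives the robot as it stands.
- The arm moves only by the shell command python3 -m pendant 'ROWS' [FORCE]. ROWS is JSON, a list of rows, each a list of 7 numbers: the shift along the tool's x, y, z in units of 50 mm (1.0 is 50 mm), then the turn, a rotation vector about the tool's x, y, z in units of 8 degrees (1.0 is 8 degrees), then the opening, from -1 (shut) to 1 (fully open), so that 0 is half open. In form: [[dx, dy, dz, ax, ay, az, jaw], ...]. A call has exactly 10 rows; each row is the pose to reach, as a shift and turn from the pose commanded when the call began, along the tool's axes at that moment; what a row does not reach only later rows make up. A row lasts 1/8 s, in which the tool goes at most 62.5 mm and 10.7 degrees, less where a joint would pass 70% of its speed; a pose out of reach is approached as far as the arm can. A call with a gripper value outside its range is refused whole. The fingers move at their own pace and stop on an object; FORCE is the grip in N (left out, the last holds). Time passes only in rows, so rows that repeat a pose let the fingers close, or fill a call up. It gives the time, the measured TCP pose, the force, the opening and the grip force at its end, in the units of the state.
- manip.get_obs(): the state, without advancing time (a new reading comes with each control period).
- manip.camera(name): name is "scene" or "top" or "wrist"; returns (picture, depth): 400x640x3 uint8, red, green, blue; 400x640 float32, m along the optical axis (not along the pixel's ray), 0 where there is no reading.
- manip.get_calibration(name): a dict with "fx", "fy", "cx", "cy" (pixels), "xyz" and "orientation" of the camera in the world. Camera axes: x right, y up, looking along -z (the intrinsics and any distortion apply to the point x, -y, -z); pixel columns grow to the right and rows downward; lengths in m; the calibration is good to about 2 mm. The wrist camera is an equidistant fisheye: a pixel r from the principal point sees the ray r / f radians off the axis. A picture is of the moment at which its call begins: read the wrist's pose just before it. get_calibration takes no time and is no camera call; for the wrist camera it gives the pose at the moment of the call.
- manip.hand_in(): hands the job in; it is judged then, once.
Trained networks look in the newest picture that a camera, given by its name, has taken for a name from the list of things; names that differ only in an ending like _2 or _b are one class to them, and where a whole thing is asked for, a point or a joint stands for the part that bears it (a point fixed in the world has none). Each returns a list of dicts, best first, with "p" (0 to 1); they miss things now and then, are a little off and sometimes report something else, mostly with a low value. They report only what shows in the picture. A call takes as long as a camera call.
- manip.find_in(thing, camera): "box" ([left, top, right, bottom] in pixels, round what is visible of it).
- manip.trace(thing, camera): "pixels" (400x640 bool, what is visible of it) and "box" ([left, top, right, bottom] in pixels, round what is visible of it).
- manip.tip_of(thing, camera): "pixel" ([column, row] in pixels: a listed point, or the origin of a listed thing).
The state is a dict: "clock": time; "joint_pos": joint angles; "joint_velocities": joint speeds; "tau": joint torques, N m; "position": TCP position; "ee_rot": TCP orientation; "ft_force": force on the tool from outside, world axes, zero at the start; "torque": the same for the moment, N m; "grip_width": opening from 0.0 (shut) to 1.0 (fully open); "grasp_force": force on a finger pad.
Only numpy, scipy, OpenCV 4.12 (cv2) and the standard library are available. Lean on these libraries where they do the work, as an engineer would, in place of code of your own. Each camera call takes 0.05 s, during which the arm holds its last target. There are 200 camera calls.

## Working session

There is one attempt and no reset: what is moved stays moved. The work goes in short steps, Python scripts to look and compute and a shell command to move; the robot and the scene stay as the last step left them, time stands still between calls to the robot, and variables do not carry over. Pictures are saved under pics/ and viewed, at most 10 in all, crops included, and the job is handed in when it is done.

```bash
mkdir -p pics; cat > h.py <<'E'
import numpy as np, cv2
from scipy.spatial.transform import Rotation as R
from workcell import manip
def ray(cam,px,c=None):
    c=c or manip.get_calibration(cam)
    u=(px[0]-c['cx'])/c['fx'];v=(px[1]-c['cy'])/c['fy']
    if cam=='wrist':
        r=np.hypot(u,v);s=np.sin(r)/r if r>1e-9 else 1
        d=np.array([u*s,-v*s,-np.cos(r)])
    else: d=np.array([u,-v,-1])
    return np.array(c['xyz']),R.from_quat(c['orientation']).apply(d)
def at_z(cam,px,z,c=None):
    o,d=ray(cam,px,c);return o+d*(z-o[2])/d[2]
def save(im,n): cv2.imwrite('pics/'+n,im[:,:,::-1])
E
python3 - <<'E'
from h import *
o=manip.get_obs();print(o)
print(manip.tip_reach)
for cam in ['scene','top']:
    im,d=manip.camera(cam);save(im,cam+'1.png');print(cam,manip.get_calibration(cam))
    for t,z in [('violet_box_start',.03),('violet_box_end',.03),('violet_box',0.),('violet_frame',0.),('amber_box',0),('gold_ring',0),('gem_jar',0),('tweezers',0),('ring_clamp',0),('loupe',0),('brass_dish',0),('stone_pusher',0)]:
        for r in manip.tip_of(t,cam)[:2]: print(t,round(r['p'],2),np.round(r['pixel']),at_z(cam,r['pixel'],z).round(4))
print(manip.get_obs()['clock'])
E
```

```text
{'clock': 0.0, 'joint_pos': array([-1.21361841,  0.33285889, -0.06471887,  1.46096105,  0.02163782,
        1.34990632, -0.08852221]), 'joint_velocities': array([-0.0001053 ,  0.00034424,  0.0001554 ,  0.00216381, -0.00027342,
        0.00074058, -0.00157189]), 'tau': array([ 1.64767916e-04, -6.25450373e+01,  4.92552831e-02, -3.91607237e+01,
        1.62799854e-02,  9.91240988e-03, -5.11759808e-07]), 'position': array([0.23156646, 0.58012479, 0.24451467]), 'ee_rot': array([ 1.88737353e-01,  9.82027339e-01, -7.13111505e-04, -8.67497097e-05]), 'ft_force': array([ 0.13488365,  0.13534878, -0.11672365]), 'torque': array([-0.00376325,  0.0103684 , -0.01081174]), 'grasp_force': 0.0, 'grip_width': 1.0001561149315985}
0.014
scene {'fx': 438.34115623375845, 'fy': 438.34115623375845, 'cx': 319.6209589701214, 'cy': 200.67551186311172, 'xyz': array([0.89571591, 0.61578094, 0.52984808]), 'orientation': array([0.1134874 , 0.4521201 , 0.85893362, 0.21199309])}
violet_box_start 0.97 [277. 157.] [ 0.5584 -0.2367  0.03  ]
violet_box_end 0.79 [344. 184.] [ 0.4789 -0.0611  0.03  ]
violet_box_end 0.3 [21
[... 1035 characters left out ...]
22.] [0.7396 0.2112 0.03  ]
violet_box 0.95 [402. 226.] [ 0.5214 -0.1603  0.    ]
violet_frame 0.94 [401. 228.] [ 0.5175 -0.1591  0.    ]
amber_box 0.87 [245. 202.] [0.5723 0.171  0.    ]
amber_box 0.49 [278. 298.] [0.3712 0.098  0.    ]
gold_ring 0.42 [322. 233.] [0.5063 0.0069 0.    ]
gem_jar 0.67 [328. 198.] [ 0.5804 -0.0051  0.    ]
gem_jar 0.35 [279. 297.] [0.3733 0.0961 0.    ]
tweezers 0.55 [280. 297.] [0.3739 0.0928 0.    ]
ring_clamp 0.85 [383. 297.] [ 0.3759 -0.1193  0.    ]
ring_clamp 0.21 [448. 210.] [ 0.5562 -0.2585  0.    ]
loupe 0.77 [227. 123.] [0.7465 0.216  0.    ]
brass_dish 0.95 [400. 128.] [ 0.7338 -0.1607  0.    ]
stone_pusher 0.87 [312. 125.] [0.742  0.0294 0.    ]
1.3
```

View pics/top1.png

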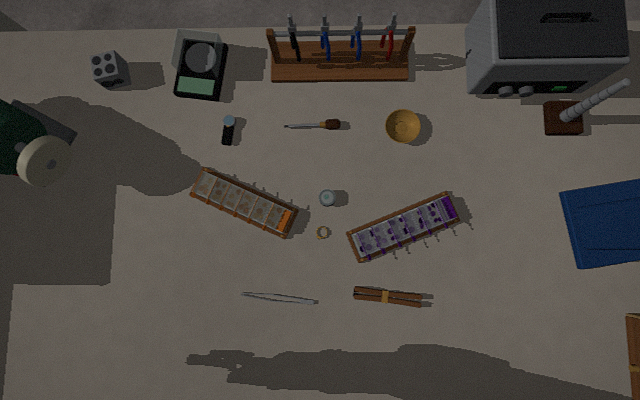

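View pics/scene1.png

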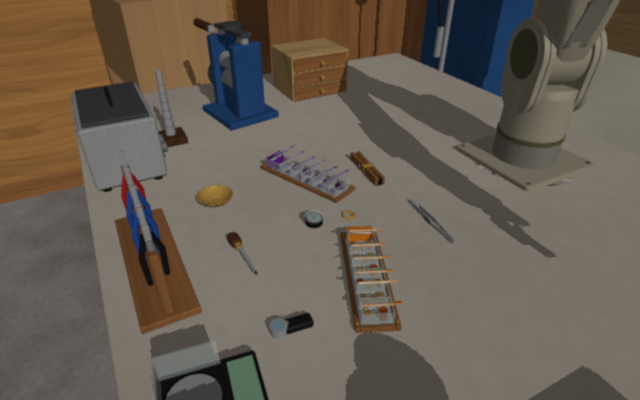

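The violet box is clear of its neighbours, with the cap at about (450,207) and the clear end at about (356,247) in the top view. The network points agree with that, 193 mm apart. I'll move above the cap with the jaws shut and tool x along the row.

```bash
python3 -m pendant '[[-0.82,-0.87,0,0,0,0.4,-1],[-1.64,-1.74,0,0,0,0.8,-1],[-2.46,-2.6,0,0,0,1.2,-1],[-3.28,-3.47,0,0,0,1.6,-1],[-4.1,-4.33,0.2,0,0,2,-1],[-4.92,-5.2,0.4,0,0,2.4,-1],[-5.74,-6.07,0.6,0,0,2.8,-1],[-6.56,-6.93,0.8,0,0,3.2,-1],[-7.38,-7.8,1,0,0,3.6,-1],[-8.2,-8.67,1.2,0,0,4,-1]]' 20
python3 - <<'E'
from h import *
o=manip.get_obs();r=R.from_quat(o['ee_rot'])
print(o['clock'],o['position'],r.as_matrix().round(3),r.inv().apply(np.array([.5625,-.252,.16])-o['position'])/.05)
x=r.as_matrix()[:,0];print(np.degrees(np.arctan2(x[1],x[0])))
E
```

```text
clock: 2.55
position: [0.4523, 0.0241, 0.1854]
ee_rot: [0.453, 0.892, 0.001, 0.0]
ft_force: [0.1, 0.4, -0.9]
grip_width: 0.005
grasp_force: 0.0
2.55 [0.4523158  0.02407128 0.1854018 ] [[-0.59   0.808  0.001]
 [ 0.808  0.59   0.001]
 [-0.     0.001 -1.   ]] [-5.75838332 -1.47810441  0.50664838]
126.14707877550136
```

```bash
python3 -m pendant '[[-0.8,-0.2,0,0,0,0.4,-1],[-1.65,-0.42,0.1,0,0,0.8,-1],[-2.5,-0.64,0.2,0,0,1.2,-1],[-3.35,-0.86,0.3,0,0,1.6,-1],[-4.2,-1.08,0.4,0,0,1.6,-1],[-5,-1.3,0.5,0,0,1.6,-1],[-5.5,-1.4,0.5,0,0,1.6,-1],[-5.75,-1.5,0.5,0,0,1.6,-1],[-5.75,-1.5,0.5,0,0,1.6,-1],[-5.75,-1.5,0.5,0,0,1.6,-1]]'
python3 - <<'E'
from h import *
c=manip.get_calibration('wrist')
o=manip.get_obs();im,d=manip.camera('wrist');save(im,'w1.png')
print(o['position'],R.from_quat(o['ee_rot']).as_matrix().round(3),o['ft_force'])
for t,z in [('violet_box_start',.03),('violet_box_end',.03),('violet_box',0.),('violet_frame',0.)]:
    for r in manip.tip_of(t,'wrist')[:2]: print(t,round(r['p'],2),np.round(r['pixel']),at_z('wrist',r['pixel'],z,c).round(4))
im,d=manip.camera('top')
for t,z in [('violet_box_start',.03),('violet_box_end',.03)]:
    for r in manip.tip_of(t,'top')[:1]: print(t,round(r['p'],2),np.round(r['pixel']),at_z('top',r['pixel'],z).round(4))
E
```

```text
clock: 3.8
position: [0.5612, -0.2491, 0.1603]
ee_rot: [0.548, 0.836, 0.0, -0.0]
ft_force: [-0.2, 0.6, -0.0]
grip_width: -0.002
grasp_force: 0.0
[ 0.56124067 -0.2491463   0.16031075] [[-0.399  0.917  0.   ]
 [ 0.917  0.399  0.001]
 [ 0.001  0.    -1.   ]] [-0.17082735  0.62725455 -0.01824315]
violet_box_start 0.77 [313. 185.] [ 0.5546 -0.2455  0.03  ]
violet_box_start 0.79 [446. 211.] [ 0.551  -0.2449  0.03  ]
violet_box_end 0.57 [359. 242.] [ 0.4882 -0.0694  0.03  ]
```

View pics/w1.png

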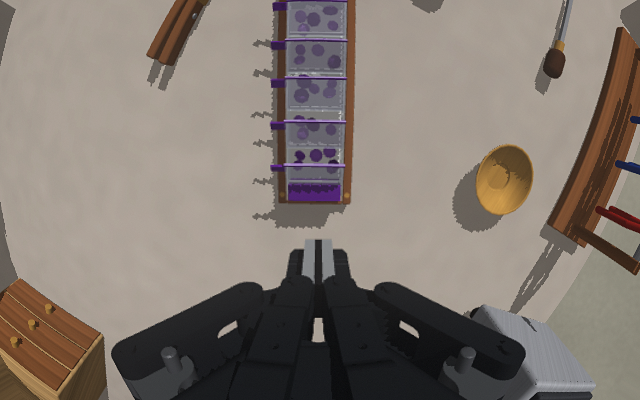

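```bash
python3 - <<'E'
from h import *
c=manip.get_calibration('wrist');o=manip.get_obs();r=R.from_quat(o['ee_rot']);print(c['xyz'],c['cx'],c['cy'],o['position'])
def tool(p): return (r.inv().apply(p-o['position'])*1000).round(1)
for n,px,z in [('capBL',(288,202),.03),('capBR',(341,202),.03),('capFL',(288,187),.03),('capFR',(340,187),.03),('fr_BL',(278,204),.01),('fr_BR',(351,204),.01),('fr_L',(284,60),.01),('fr_R',(355,60),.01)]:
    p=at_z('wrist',px,z,c);print(n,p.round(4),tool(p))
im,d=manip.camera('wrist')
for t in ['violet_box','violet_frame']:
    for q in manip.trace(t,'wrist')[:1]: print(t,q['p'],q['box'])
big=cv2.resize(im[0:260,240:400],None,fx=3,fy=3,interpolation=cv2.INTER_CUBIC)[-600:];save(big,'w1c.png')
E
```

```text
[ 0.53028262 -0.18070726  0.28890363] 317.91846580959157 196.83613364885682 [ 0.56128383 -0.25005915  0.1603448 ]
capBL [ 0.5401 -0.2696  0.03  ] [ -9.5 -27.3 130.3]
capBR [ 0.583 -0.251  0.03 ] [ -9.5  19.5 130.3]
capFL [ 0.535  -0.2568  0.03  ] [  4.2 -26.9 130.3]
capFR [ 0.5765 -0.2389  0.03  ] [  4.2  18.4 130.3]
fr_BL [ 0.5328 -0.2822  0.01  ] [-18.1 -39.  150.3]
fr_BR [ 0.5967 -0.2544  0.01  ] [-18.1  30.7 150.3]
fr_L [ 0.4871 -0.1562  0.01  ] [115.7 -30.7 150.4]
fr_R [ 0.5446 -0.1311  0.01  ] [115.7  32.  150.4]
violet_box 0.7 [274.9, 0.0, 351.1, 200.4]
violet_frame 0.83 [277.0, 0.0, 359.4, 199.8]
```

View pics/w1c.png

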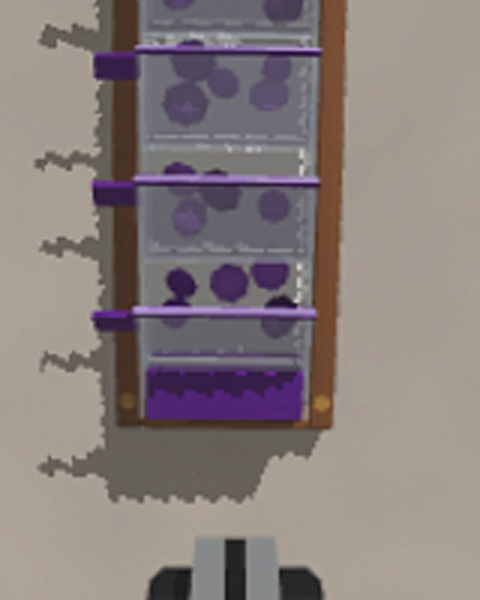

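The wrist view shows the cap at about columns 288–341 and rows 182–199 (15.5 mm long, as it should be). The hinge line is about 8.5 mm ahead of the TCP, the row centre is about 3.5 mm to the −y side, and the row runs parallel to tool x within a degree. I'll descend to just above the cap.

```bash
python3 -m pendant '[[-0.07,-0.07,0.4,0,0,0,-1],[-0.07,-0.07,0.8,0,0,0,-1],[-0.07,-0.07,1.2,0,0,0,-1],[-0.07,-0.07,1.6,0,0,0,-1],[-0.07,-0.07,1.9,0,0,0,-1],[-0.07,-0.07,2.1,0,0,0,-1],[-0.07,-0.07,2.2,0,0,0,-1],[-0.07,-0.07,2.26,0,0,0,-1],[-0.07,-0.07,2.26,0,0,0,-1],[-0.07,-0.07,2.26,0,0,0,-1]]'
python3 - <<'E'
from h import *
o=manip.get_obs();im,d=manip.camera('wrist');save(cv2.resize(im[60:300,200:440],None,fx=2.5,fy=2.5),'w2.png');print(o['position'],o['ft_force'])
E
```

```text
clock: 5.6
position: [0.5597, -0.255, 0.0477]
ee_rot: [0.549, 0.836, 0.0, 0.0]
ft_force: [-0.3, -0.1, 0.3]
grip_width: -0.001
grasp_force: 0.0
[ 0.5596697  -0.25502982  0.04770931] [-0.25827394 -0.14646455  0.31753741]
```

View pics/w2.png

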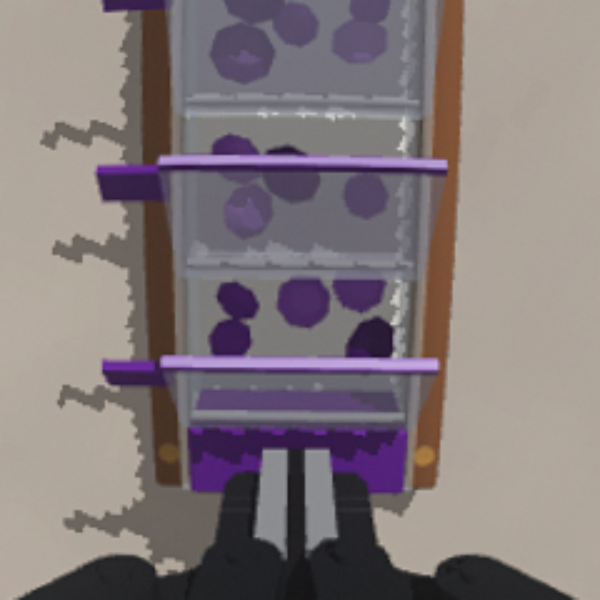

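The fingertips are centred over the violet cap (column 296 against cap centre 297), with the front about 5 mm behind the hinge line. Next I'll touch down gently.

```bash
python3 -m pendant '[[0,0,0.02,0,0,0,-1],[0,0,0.03,0,0,0,-1],[0,0,0.04,0,0,0,-1],[0,0,0.05,0,0,0,-1],[0,0,0.06,0,0,0,-1],[0,0,0.065,0,0,0,-1],[0,0,0.07,0,0,0,-1],[0,0,0.07,0,0,0,-1],[0,0,0.07,0,0,0,-1],[0,0,0.07,0,0,0,-1]]'
```

```text
clock: 6.9
position: [0.5595, -0.2549, 0.0442]
ee_rot: [0.549, 0.836, 0.0, 0.0]
ft_force: [-1.5, 1.7, 5.1]
grip_width: 0.001
grasp_force: 2.9
```

```bash
python3 -m pendant '[[0.05,0,-0.002,0,0,0,-1],[0.15,0,-0.002,0,0,0,-1],[0.25,0,-0.002,0,0,0,-1],[0.35,0,-0.002,0,0,0,-1],[0.45,0,-0.002,0,0,0,-1],[0.55,0.01,-0.002,0,0,0,-1],[0.65,0.01,-0.002,0,0,0,-1],[0.75,0.01,-0.002,0,0,0,-1],[0.85,0.01,-0.002,0,0,0,-1],[0.95,0.01,-0.002,0,0,0,-1]]'
```

```text
clock: 8.15
position: [0.5409, -0.2109, 0.044]
ee_rot: [0.549, 0.836, 0.0, 0.0]
ft_force: [1.8, -2.7, 4.3]
grip_width: 0.0
grasp_force: 2.0
```

```bash
python3 -m pendant '[[0.1,0,0,0,0,0,-1],[0.2,0,0,0,0,0,-1],[0.3,0,0,0,0,0,-1],[0.4,0,0,0,0,0,-1],[0.5,0,0,0,0,0,-1],[0.6,0.01,0,0,0,0,-1],[0.7,0.01,0,0,0,0,-1],[0.8,0.01,0,0,0,0,-1],[0.9,0.01,0,0,0,0,-1],[1.0,0.01,0,0,0,0,-1]]'
python3 - <<'E'
from h import *
o=manip.get_obs();im,d=manip.camera('wrist');a=cv2.resize(im[60:300,200:440],None,fx=1.66,fy=1.66)
im,d=manip.camera('scene');b=cv2.resize(im[130:220,240:370],(400,398)[:2],interpolation=cv2.INTER_CUBIC);b=cv2.resize(im[130:220,240:370],(400,277))
b=np.vstack([b,np.zeros((a.shape[0]-277,400,3),np.uint8)]);save(np.hstack([a,b]),'w3.png')
E
```

```text
clock: 9.4
position: [0.5215, -0.1649, 0.0439]
ee_rot: [0.549, 0.836, 0.0, 0.0]
ft_force: [1.9, -3.4, 4.8]
grip_width: 0.0
grasp_force: 2.1
```

View pics/w3.png

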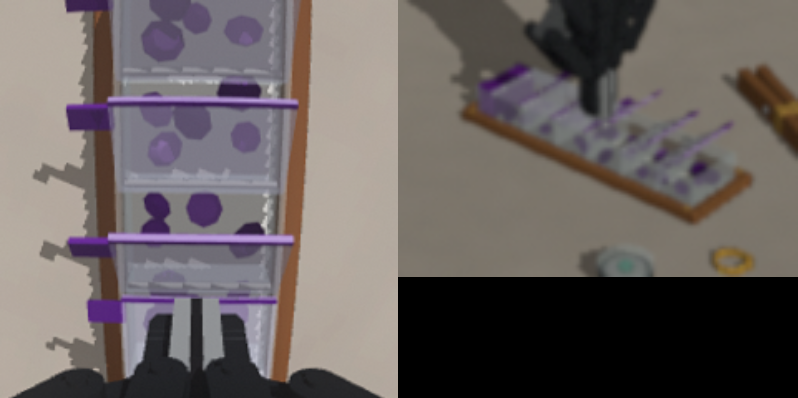

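Lids 1–3 lie flat. The fingertips are at lid 3's free edge, centred within 1 mm, at about 5 N. I'll carry on with the stroke.

```bash
python3 -m pendant '[[0.1,0,0,0,0,0,-1],[0.2,0,0,0,0,0,-1],[0.3,0.01,0,0,0,0,-1],[0.4,0.01,0,0,0,0,-1],[0.5,0.01,0,0,0,0,-1],[0.6,0.02,0,0,0,0,-1],[0.7,0.02,0,0,0,0,-1],[0.8,0.02,0,0,0,0,-1],[0.9,0.03,0,0,0,0,-1],[1.0,0.03,0,0,0,0,-1]]'
```

```text
clock: 10.75
position: [0.5026, -0.118, 0.0437]
ee_rot: [0.549, 0.836, 0.0, -0.0]
ft_force: [0.0, -0.2, 1.3]
grip_width: -0.006
grasp_force: 0.1
```

```bash
python3 -m pendant '[[0.1,0,0,0,0,0,-1],[0.2,0,0,0,0,0,-1],[0.3,0,0,0,0,0,-1],[0.4,0.01,0,0,0,0,-1],[0.5,0.01,0,0,0,0,-1],[0.6,0.01,0,0,0,0,-1],[0.7,0.01,0,0,0,0,-1],[0.8,0.01,0,0,0,0,-1],[0.9,0.01,0,0,0,0,-1],[1.0,0.01,0,0,0,0,-1]]'
python3 - <<'E'
from h import *
o=manip.get_obs();im,d=manip.camera('wrist');save(cv2.resize(im[60:300,200:440],None,fx=2,fy=2),'w4.png')
E
```

```text
clock: 12.0
position: [0.4836, -0.0723, 0.0439]
ee_rot: [0.549, 0.836, 0.0, 0.0]
ft_force: [0.5, -2.3, 3.5]
grip_width: 0.001
grasp_force: 1.7
```

View pics/w4.png

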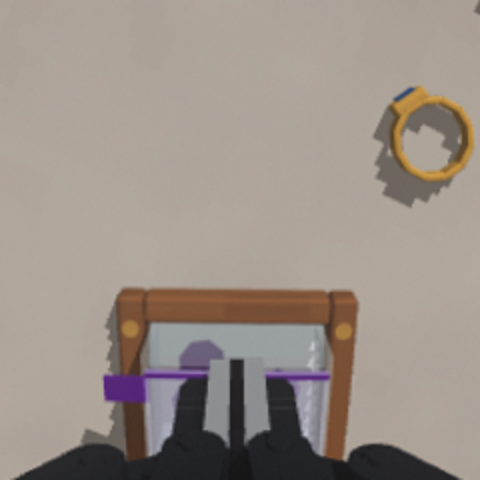

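```bash
python3 -m pendant '[[0.06,0,0,0,0,0,-1],[0.12,0,0,0,0,0,-1],[0.12,0,-0.1,0,0,0,-1],[0.12,0,-0.3,0,0,0,-1],[0.12,0,-0.7,0,0,0,-1],[0.12,0,-1.2,0,0,0,-1],[0.12,0,-1.8,0,0,0,-1],[0.12,0,-2.5,0,0,0,-1],[0.12,0,-3.2,0,0,0,-1],[0.12,0,-3.4,0,0,0,-1]]' && python3 -m pendant '[[-0.5,0,-0.5,0,0,0,-1],[-1,0,-0.5,0,0,0,-1],[-1.5,0,-0.5,0,0,0,-1],[-2,0,-0.5,0,0,0,-1],[-2.5,0,-0.5,0,0,0,-1],[-3,0,-0.5,0,0,0,-1],[-3.2,0,-0.5,0,0,0,-1],[-3.2,0,-0.5,0,0,0,-1],[-3.2,0,-0.5,0,0,0,-1],[-3.2,0,-0.5,0,0,0,-1]]'
python3 - <<'E'
from h import *
im,d=manip.camera('wrist');a=cv2.resize(im[0:300,160:480],(420,394))
im,d=manip.camera('scene');b=cv2.resize(im[130:350,200:440],(380,348))
b=np.vstack([b,np.zeros((46,380,3),np.uint8)]);save(np.hstack([a,b]),'w5.png')
E
```

```text
clock: 13.3
position: [0.4819, -0.0671, 0.2162]
ee_rot: [0.549, 0.836, 0.001, 0.001]
ft_force: [0.7, -1.1, -1.5]
grip_width: 0.0
grasp_force: 0.0
clock: 14.55
position: [0.5449, -0.2129, 0.2389]
ee_rot: [0.548, 0.836, 0.0, -0.0]
ft_force: [0.4, -0.0, 0.1]
grip_width: -0.001
grasp_force: 0.0
```

View pics/w5.png

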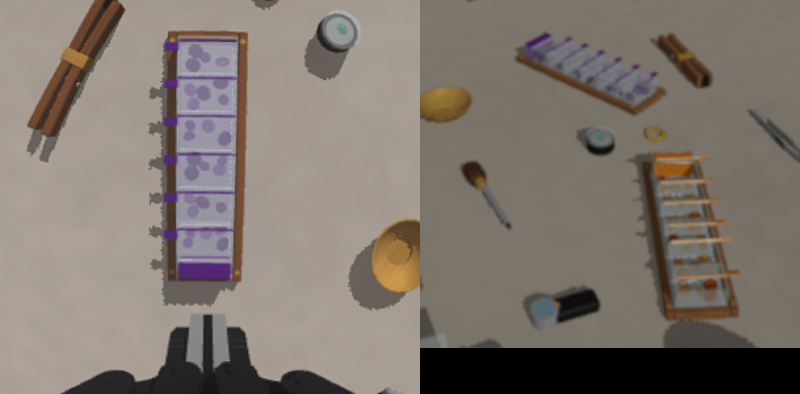

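All six violet-edged lids look flat and evenly spaced. The amber box and the other things are where they were. A quick depth check on the lid edges will settle it before I hand in.

```bash
python3 - <<'E'
from h import *
c=manip.get_calibration('wrist');im,d=manip.camera('wrist');Rm=R.from_quat(c['orientation'])
f=420/320
for row in [40,77,115,153,191,228,234,270]:
    v=int(round(row/f)); z=[]
    for vv in range(v-2,v+3):
        for u in range(297,338,2):
            if d[vv,u]>0:
                o,ry=ray('wrist',(u,vv),c); dc=Rm.inv().apply(ry); z.append((o+ry*d[vv,u]/-dc[2])[2])
    print(row,len(z),np.round(np.percentile(z,[5,50,95,100])*1000 if False else np.percentile(z,[5,50,95,100]),4))
E
```

```text
40 105 [0.0265 0.0295 0.0313 0.0321]
77 104 [0.0255 0.0293 0.0308 0.0318]
115 105 [0.0257 0.0296 0.0308 0.0313]
153 104 [0.0262 0.0295 0.0309 0.0317]
191 105 [0.0252 0.0296 0.031  0.032 ]
228 104 [0.0115 0.0292 0.031  0.0317]
234 102 [0.0284 0.0298 0.0311 0.0313]
270 104 [0.0287 0.0299 0.0309 0.0315]
```

All the free edges read 30 mm, level with the cap, so I'm handing in.

```bash
python3 -c "
from workcell import manip
print(manip.hand_in())"
```

```text
the job is handed in; nothing more can be done
None
```

I shut all six lids of the violet box in one light stroke from the violet cap to the clear end (about 5 N at most in the readings between moves). The free edges measured level with the cap at 30 mm, the amber box and other things looked undisturbed, and I handed the job in about 15 s into the 48 s limit; no verdict came back.

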